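Draw the snap-button cradle out one hole and bed the charger in it

ROBOT

A 6-joint arm with a two-finger parallel gripper is mounted at the origin on a cart in front of the work surface, level with it; the furniture and walls round the work are solid. World frame = base frame: x ahead of the robot, y to its left, z up, the work surface at z = 0. Lengths are in m, angles in rad, forces in N, time in s.
With the tool pointing down it reaches from about 0.35 to 0.775 m from the base axis. Payload 5.5 kg.
Tool frame: the origin (TCP) lies at the very end of the fingers, on their centre line; the grasp point (between the pads) lies 19 mm behind it; z points along the fingers, y is the line along which they close (so a half turn about z gives the same grasp; the last joint's range is limited). The gripper opens to 85 mm and grips with 20 to 120 N. Pads are 22 mm wide; open, the fingers measure 114 mm over their backs; the gripper's body (76 mm by 85 mm) begins 54 mm behind the grasp point. The pads swing forward as they close: fully open they stand 13 mm farther back than shut.
Start: joints at [-1.419, 0.313, 0.046, 1.304, 0, 1.431], TCP at [0.165, -0.551, 0.231] pointing down, gripper open.
Joint ranges: [-2.76, 2.76], [-0.86, 1.69], [-1.03, 1.26], [-2.2, 2.34], [-1.47, 1.5], [-3.14, 3.14]. Speed limits (rad/s): [2.57, 2.57, 3.14, 3.14, 3.14, 3.14].

INTERFACE

Orientations are given as a unit quaternion [w, x, y, z].
In Python, from workcell import env gives the robot as it stands. The module is installed in compiled form; this text tells all that it offers.
- The arm moves only by the tool jog_arm, never from a script. Its argument "rows" is a list of rows, each a list of 6 numbers: the shift along the world's x, y, z in units of 40 mm (1.0 is 40 mm), then the turn, a rotation vector about the world's x, y, z in units of 6 degrees (1.0 is 6 degrees). In form: [[x, y, z, wx, wy, wz], ...]. A call has 1 to 12 rows; each row is the pose to reach, as a shift and turn from the pose commanded when the call began; what a row does not reach only later rows make up. A row lasts 1/12 s, in which the tool goes at most 41.7 mm and 7.16 degrees, less where a joint would pass 70% of its speed; a pose out of reach is approached as far as the arm can. A call with a gripper value outside its range is refused whole. "jaw" is the gripper command: -1 is fully open, 1 is shut, values between are in proportion, set as the call begins (left out, the last holds). The fingers move at their own pace and stop on an object; "force" is the grip in N (left out, the last holds). Time passes only in rows, so rows that repeat a pose let the fingers close. It gives the time, the measured TCP pose, the force, the opening and the grip force at its end, in the units of the state.
- env.get_state(): the state, without advancing time (a new reading comes with each control period).
- env.read_camera(name): name is "scene" or "top" or "wrist"; returns a dict with "pixels" (480x640x3 uint8, red, green, blue), "mtx" (3x3 intrinsics, pixels), "cam_to_world" (4x4, takes a point from camera to world coordinates). Camera axes: x right, y up, looking along -z (the intrinsics and any distortion apply to the point x, -y, -z); pixel columns grow to the right and rows downward; lengths in m; the calibration is good to about 2 mm. A picture is of the moment at which its call begins. There is no depth.
- env.hand_in(): hands the job in; it is judged then, once.
The state is a dict: "clock": time; "joint_pos": joint angles; "qvel": joint speeds; "tau": joint torques, N m; "tcp_pos": TCP position; "orientation": TCP orientation; "wrist_force": force on the tool from outside, world axes, zero at the start; "ft_torque": the same for the moment, N m; "finger_gap": finger opening in m; "grip_force": force on a finger pad.
Only numpy, scipy, OpenCV 4.12 (cv2) and the standard library are available. Lean on these libraries where they do the work, as an engineer would, in place of code of your own. Each camera call takes 0.05 s, during which the arm holds its last target. There are 200 camera calls.

TASK

The bench cradle is one hole too short for the white charger block. Pinch in both of its brass spring buttons and draw the blue sleeve out until they pop out through the next pair of holes, never forcing the sleeve against the buttons; stop as soon as you feel it catch. Then lay the charger block flat on the bed between the two jaws without dropping it, let go, and leave the solder reel and the blue-lidded jar where they are.

Things in the scene. Friction and masses are not known exactly. Their poses are not given: they have to be found in the camera images.
- cradle: Cradle fixed on the table: grey base plate (288 x 92 mm, 10 mm high) under a level square aluminium tube (20 mm square, axis 48 mm above the table). Origin on the table below the tube axis; x along the tube, the way the sleeve draws out; z up. The tube's outer end sits in a pillar at x = 128 to 142 mm, 36 mm wide, 66 mm high.
- sleeve: Blue sleeve, 26 mm square, walls 2 mm, sliding on the tube with about 8 N of friction. Axes as the cradle's; origin on the tube axis between its outermost pair of holes, where the buttons stand at the start. Reaches from 75 mm behind its origin (-x) to 23 mm ahead. Each upright side has three 11.5 mm holes, unevenly spaced 20 to 40 mm apart; the second pair suits the charger, the third is too far.
- button_left: Domed brass spring button, 10 mm thick, in the tube's +y side, 48 mm up; fixed along the tube. Axes as the cradle's; origin at the tip of the dome, 18.5 mm from the tube axis when popped out (5.5 mm proud of the sleeve, blocking it with under 1 mm of play). Pressed flush (3 N each), both let the sleeve ride over their domes at a pull of 15 to 30 N in the first 10 mm.
- button_right: The same button in the tube's -y side, exactly opposite. Pinch both in together from above between two fingers that close along the cradle's y; the fingers then also grip the sleeve and can draw it. Past their holes the buttons rub lightly under the wall (pull about 10 N; draw no faster than 15 mm/s) until the next holes come over them and they spring out and block it; keep the pull under 25 N then.
- fixed_jaw (a point): Foot of the fixed jaw's rubber face, in the middle, level with the top of the bed (66 mm above the table); axes as the cradle's. The jaw is 50 mm wide, its lip 91 mm high. From here the bed, 40 mm wide, reaches 64 mm in +x; its sides are free for the fingers.
- moving_jaw (a point): Middle of the moving jaw's rubber face, 73 mm above the table, on the sleeve's inner end (moves with it), 84.5 mm behind the sleeve's origin. It faces the fixed jaw; 50 mm wide, lip 91 mm high, with a small ledge level with the bed. The charger goes midway between the two faces.
- charger: White charger block, 95 x 58 x 26 mm (x, y, z), about 120 g, lying flat on the table. Origin at the centre of its underside. It belongs on the bed with its long side along the tube, either way round.
- solder_reel: Small reel of solder standing on its flange, 52 mm across, 32 mm high, origin at its underside; a bystander.
- ball_jar: Small white jar with a blue lid, 31 mm across, 45 mm high, origin at its underside; a bystander.
There are look-alikes about, which are no part of the job. There is more than one size of the charger; the job needs the larger.

How it is judged:
On the way, in this order (a step that is already met when the one before it is completed fails the run):
1. both buttons pinched in while the sleeve is still in its first holes (y of button_left in the frame of cradle below 0.0145 m and y of button_right in the frame of cradle above -0.0145 m and x of sleeve in the frame of cradle below 0.0485 m), for 0.02 s.
2. both buttons popped out again through the sleeve's second pair of holes (y of button_left in the frame of cradle above 0.017 m and y of button_right in the frame of cradle below -0.017 m and x of sleeve in the frame of cradle between 0.06 and 0.085 m), for 0.2 s.
At the end, for the whole second after the job is handed in: Both buttons popped out (within 1.5 mm) through the sleeve's second pair of holes; charger block at rest and released, flat on the bed (height within 3 mm) between the jaws, within 10 mm of the middle across, its long side along the tube within 0.12 rad (all of step 2 and x of charger in the frame of fixed_jaw between 0.045 and 0.0565 m and y of charger in the frame of fixed_jaw between -0.01 and 0.01 m and z of charger in the frame of fixed_jaw between -0.003 and 0.003 m and angle between charger's own z axis and vertical below 0.06 rad and angle between the x axis of charger and the x axis of cradle, either way round below 0.12 rad and linear speed of charger below 0.02 m/s and contact force between the fingers and charger below 0.05 N); the robot touches nothing.
It fails at once if the sleeve is forced against a button (more than 15 N on one button) (contact force between any of button_left, button_right and sleeve above 15 N).
It fails at once if the charger block is dropped or thrown (faster than 0.5 m/s while not held) (contact force between the fingers and charger below 0.05 N and linear speed of charger above 0.5 m/s).
It fails at once if the solder reel or the blue-lidded jar is moved by more than 15 mm (distance of any of solder_reel, ball_jar from where it was at the start of the episode above 0.015 m).
It also fails if it takes over 54 s, if anything falls off the work surface, if the arm or the gripper's body presses on something with over 40 N, if the wrist force passes 120 N, or if a joint passes its speed limit or range.

## Working session

There is one attempt and no reset: what is moved stays moved. The work goes in short steps, Python scripts to look and compute and a tool call to move; the robot and the scene stay as the last step left them, time stands still between calls to the robot, and variables do not carry over. Pictures are saved under pics/ and viewed, at most 10 in all, crops included, and the job is handed in when it is done.

Besides the shell and the picture viewer there is one more tool, called as name([rows], argument=value, ...), one row to a line, values as JSON. jog_arm: Moves the arm, as the interface text tells. Its arguments: {"type":"object","properties":{"rows":{"type":"array","items":{"type":"array","items":{"type":"number"}}},"jaw":{"type":"number"},"force":{"type":"number"}},"required":["rows"]}

```bash
mkdir -p pics
cat > h.py <<'E'
import numpy as np, cv2
from workcell import env
def snap(n,f):
    r=env.read_camera(n); cv2.imwrite('pics/'+f+'.png',r['pixels'][:,:,::-1]); np.savez('pics/'+f+'.npz',mtx=r['mtx'],T=r['cam_to_world']); return r
def ray(f,u,v,z):
    d=np.load('pics/'+f+'.npz');K=d['mtx'];T=d['T']
    c=np.array([(u-K[0,2])/K[0,0],-(v-K[1,2])/K[1,1],-1]); w=T[:3,:3]@c; o=T[:3,3]
    return o+w*(z-o[2])/w[2]
def proj(f,p):
    d=np.load('pics/'+f+'.npz');K=d['mtx'];T=d['T']
    c=T[:3,:3].T@(np.array(p)-T[:3,3]); return K[0,0]*c[0]/-c[2]+K[0,2], K[1,1]*-c[1]/-c[2]+K[1,2]
E
python3 - <<'E'
from h import *
r=snap('top','top1');print(r.keys(),r['mtx'],r['cam_to_world'])
snap('scene','scene1')
s=env.get_state();print(s)
E
```

```text
dict_keys(['pixels', 'mtx', 'cam_to_world']) [[545.31321696   0.         322.48425099]
 [  0.         545.31321696 240.96718696]
 [  0.           0.           1.        ]] [[-0.00419899  0.98567204 -0.16862085  0.39361531]
 [-0.99984979 -0.00697378 -0.01586696 -0.23894764]
 [-0.01681554  0.1685289   0.98555327  1.18899782]
 [ 0.          0.          0.          1.        ]]
{'clock': 0.1, 'joint_pos': array([-1.41857501e+00,  3.13905618e-01,  4.51034945e-02,  1.30359820e+00,
        2.17955272e-05,  1.43120798e+00]), 'qvel': array([ 0.00147618, -0.0027193 ,  0.00245038, -0.00032788, -0.00159523,
       -0.00029552]), 'tau': array([ 2.69262200e-03, -4.81724060e+01,  2.99245101e+01,  1.27145709e-02,
       -3.45994056e-05,  1.63412000e-05]), 'tcp_pos': array([ 0.1653543 , -0.55024359,  0.2305137 ]), 'orientation': array([-8.02051165e-04,  9.89374442e-01,  1.45387652e-01,  5.83176330e-06]), 'wrist_force': array([ 0.34389275, -0.11499271,  0.59281166]), 'ft_torque': array([-0.00041602, -0.01261036,  0.0250501 ]), 'grip_force': 0.0, 'finger_gap': 0.08552845758199355}
```

View pics/top1.png

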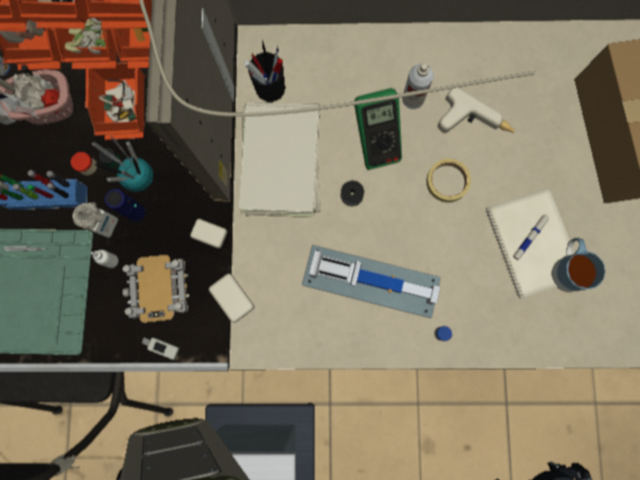

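View pics/scene1.png

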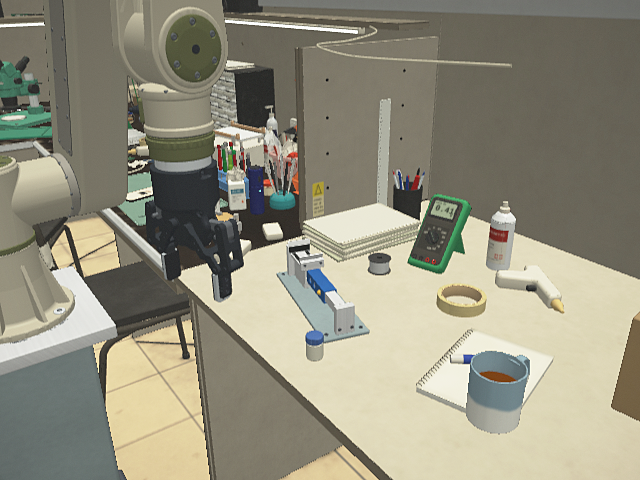

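The top view shows the cradle around (370,282), with its fixed jaw on the left (315,265) and the pillar on the right (433,290). The sleeve is at (380,280), the reel at (352,193) and the jar at (444,333). There are two white blocks: (208,233), which is small, and (231,297), which is larger and so fits the description. I'll enlarge both to confirm.

Run:
```python
from h import *
im=cv2.imread('pics/top1.png')
a=cv2.resize(im[238:323,295:450],None,fx=5,fy=5,interpolation=cv2.INTER_CUBIC)[:, :775]
cv2.imwrite('pics/c1.png',a)
b=cv2.resize(im[210:330,180:270],None,fx=5,fy=5,interpolation=cv2.INTER_CUBIC)
cv2.imwrite('pics/c2.png',b)
print(ray('top1',0,0,0))
```

```text
[1.1940673  0.55808767 0.        ]
```

View pics/c1.png

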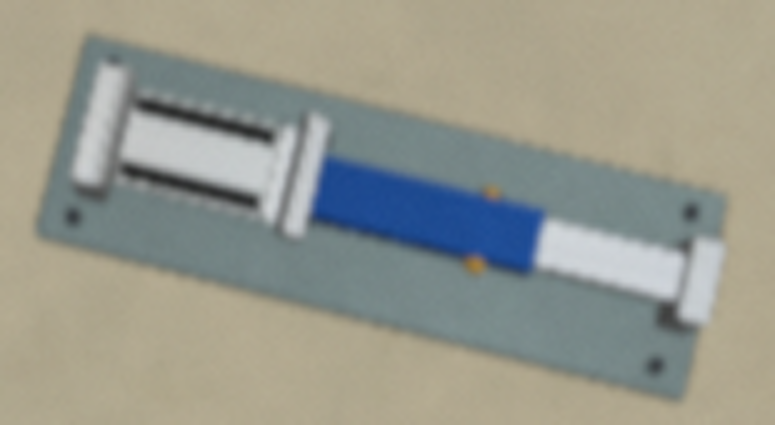

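View pics/c2.png

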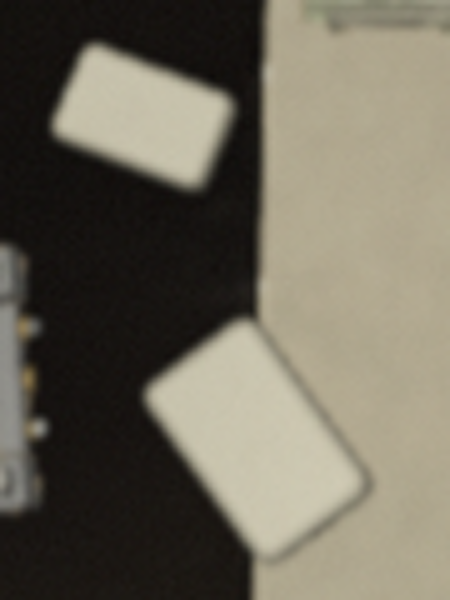

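In the crops, the brass buttons are at crop (492,192) and (474,264). The larger white block has corners (245,318), (372,487), (268,562) and (145,392). I'll check the block sizes in millimetres.

Run:
```python
from h import *
f='top1'
def C(pts,ox,oy,z): return np.array([ray(f,ox+(u+.5)/5-.5,oy+(v+.5)/5-.5,z) for u,v in pts])
np.set_printoptions(precision=4,suppress=True)
def rect(P,n):
    e=[np.linalg.norm(P[i]-P[(i+1)%4]) for i in range(4)]; print(n,P.mean(0),np.array(e))
P=C([(245,318),(372,487),(268,562),(145,392)],180,210,.026);rect(P,'big');d=P[1]-P[0]+P[2]-P[3];print(np.arctan2(d[1],d[0]))
rect(C([(92,42),(236,100),(198,190),(50,128)],180,210,.026),'small')
B=C([(88,37),(727,197),(682,400),(38,236)],295,238,.01);rect(B,'base');d=B[1]-B[0]+B[2]-B[3];th=np.arctan2(d[1],d[0]);print('th',th)
b=C([(492,192),(474,264)],295,238,.048);print('btn',b,b.mean(0),np.linalg.norm(b[0]-b[1]),np.arctan2(*(b[0]-b[1])[[1,0]])-np.pi/2)
ex=np.array([np.cos(th),np.sin(th),0]);c=B.mean(0);print('btn in base',(b-c)@ex,(b-c)@np.array([-ex[1],ex[0],0]))
S=C([(102,62),(128,64),(100,192),(72,187)],295,238,.091);print('fixedjaw',S,(S-c)@ex,(S-c)@np.array([-ex[1],ex[0],0]))
S=C([(318,190),(546,212),(528,272),(541,240)],295,238,.061);print('sleeve',(S-c)@ex,(S-c)@np.array([-ex[1],ex[0],0]))
S=C([(695,240),(722,240),(710,325),(680,322)],295,238,.066);print('pillar',(S-c)@ex,(S-c)@np.array([-ex[1],ex[0],0]))
for n,u,v,z in [('reel',352,193,.032),('jar',444,333,.045)]: print(n,ray(f,u,v,z))
print(env.get_state()['clock'])
```

```text
big [ 0.4718 -0.0247  0.026 ] [0.0915 0.0537 0.0905 0.0526]
-2.489810751074222
small [0.6129 0.0282 0.026 ] [0.0691 0.0425 0.0711 0.0418]
base [ 0.507  -0.3244  0.01  ] [0.2855 0.0897 0.2845 0.0898]
th -1.8255593985381247
btn [[ 0.5133 -0.368   0.048 ]
 [ 0.4832 -0.3598  0.048 ]] [ 0.4983 -0.3639  0.048 ] 0.031216632063032965 -1.839177768967783
btn in base [0.0406 0.0402] [ 0.0171 -0.0141]
fixedjaw [[ 0.5629 -0.2059  0.091 ]
 [ 0.562  -0.2165  0.091 ]
 [ 0.5097 -0.205   0.091 ]
 [ 0.5118 -0.1937  0.091 ]] [-0.1287 -0.1183 -0.1162 -0.1277] [ 0.0242  0.026  -0.0275 -0.0283]
sleeve [-0.0305  0.063   0.0614  0.0636] [-0.0015  0.0128 -0.0132  0.001 ]
pillar [0.1243 0.135  0.1377 0.1255] [ 0.016   0.0187 -0.0165 -0.0183]
reel [ 0.6974 -0.2852  0.032 ]
jar [ 0.3951 -0.4702  0.045 ]
0.1
```

The size check settles it: (231,297) measures 92x54 mm, so it is the larger charger. The block at (208,233) is about 70x42 mm, a look-alike. I'll move above the buttons.

jog_arm([
  [8.33,4.65,-2,0,0,9.75],
  [8.33,4.65,-2,0,0,9.75],
  [8.33,4.65,-2,0,0,9.75],
  [8.33,4.65,-2,0,0,9.75],
  [8.33,4.65,-2,0,0,9.75],
  [8.33,4.65,-2,0,0,9.75],
  [8.33,4.65,-2,0,0,9.75],
  [8.33,4.65,-2,0,0,9.75],
  [8.33,4.65,-2,0,0,9.75],
  [8.33,4.65,-2,0,0,9.75],
  [8.33,4.65,-2,0,0,9.75],
  [8.33,4.65,-2,0,0,9.75],
], jaw=-1, force=60)

```text
clock: 1.1
tcp_pos: [0.4987, -0.3639, 0.1504]
orientation: [-0.001, 0.792, 0.611, -0.0]
wrist_force: [0.3, 0.2, 1.1]
finger_gap: 0.0857
grip_force: 0.0
```

Run:
```python
from h import *
snap('wrist','w1');s=env.get_state();print(s['tcp_pos'],s['orientation'],s['joint_pos'],s['wrist_force'])
im=cv2.imread('pics/w1.png')
d=np.load('pics/w1.npz');print(d['T'],d['mtx'])
```

```text
[ 0.49804662 -0.36471499  0.15097375] [-4.64297350e-04  7.92188593e-01  6.10276077e-01 -3.57174662e-04] [-7.61754326e-01  4.27879553e-01  1.52537851e-02  1.15919697e+00
 -5.64860032e-04  1.06702027e+00] [-0.46220719  0.34096262 -0.34352434]
[[ 0.96728383  0.23917515  0.08460052  0.52006073]
 [-0.25369125  0.91407574  0.31639578 -0.28262222]
 [-0.00165728 -0.32750693  0.94484732  0.29327599]
 [ 0.          0.          0.          1.        ]] [[379.22970315   0.         320.76701896]
 [  0.         379.22970315 236.30102203]
 [  0.           0.           1.        ]]
```

View pics/w1.png

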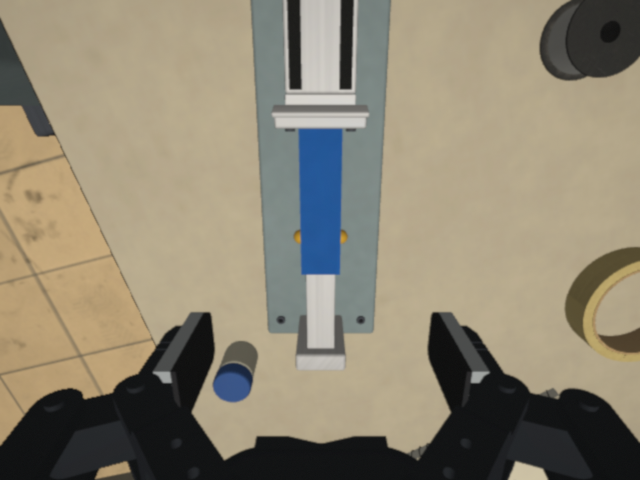

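The wrist view shows the buttons at (297,237) and (344,237), the sleeve between rows 128 and 275, and the base plate aligned almost vertically in the picture.

Run:
```python
from h import *
np.set_printoptions(precision=4,suppress=True)
f='w1'
a=ray(f,296.8,237.3,.048);b=ray(f,344.8,237,.048);print('btn',a,b,(a+b)/2,np.linalg.norm(a-b))
s=[ray(f,*p,.061) for p in [(299,129),(342,129),(302,275),(340,275)]]
s=np.array(s);m=s[2:].mean(0)-s[:2].mean(0);print('sl',s,np.arctan2(m[1],m[0]),np.linalg.norm(m))
p=[ray(f,*q,.01) for q in [(270,333),(374,332),(252,0),(390,0)]];p=np.array(p);
for i,j in[(0,2),(1,3)]:
  v=p[i]-p[j];print(np.arctan2(v[1],v[0]))
s=env.get_state();w,x,y,z=s['orientation'];print('tool y ang',np.arctan2(1-2*(x*x+z*z),2*(x*y-w*z)))
```

```text
btn [ 0.482  -0.3613  0.048 ] [ 0.5139 -0.3694  0.048 ] [ 0.498  -0.3654  0.048 ] 0.03288373144521132
sl [[ 0.5038 -0.2923  0.061 ]
 [ 0.5284 -0.2987  0.061 ]
 [ 0.4801 -0.3838  0.061 ]
 [ 0.5048 -0.3903  0.061 ]] -1.8239687557984394 0.09456720562655214
-1.8245746281655415
-1.822871579680372
tool y ang -0.25797797505892883
```

jog_arm([
  [-0.015,-0.02,-0.6,0,0,0.05],
  [-0.015,-0.02,-1.2,0,0,0.05],
  [-0.015,-0.02,-1.8,0,0,0.05],
  [-0.015,-0.02,-2.3,0,0,0.05],
  [-0.015,-0.02,-2.7,0,0,0.05],
  [-0.015,-0.02,-3.0,0,0,0.05],
  [-0.015,-0.02,-3.05,0,0,0.05],
  [-0.015,-0.02,-3.05,0,0,0.05],
])

```text
clock: 1.82
tcp_pos: [0.4963, -0.3663, 0.0289]
orientation: [-0.001, 0.791, 0.611, -0.0]
wrist_force: [-0.4, 0.1, -0.9]
finger_gap: 0.0854
grip_force: 0.0
```

jog_arm([
  [0,0,0,0,0,0],
  [0,0,0,0,0,0],
  [0,0,0,0,0,0],
  [0,0,0,0,0,0],
  [0,0,0,0,0,0],
  [0,0,0,0,0,0],
  [0,0,0,0,0,0],
  [0,0,0,0,0,0],
  [0,0,0,0,0,0],
  [0,0,0,0,0,0],
], jaw=1, force=60)

```text
clock: 2.65
tcp_pos: [0.4977, -0.3658, 0.0304]
orientation: [0.0, 0.791, 0.612, -0.0]
wrist_force: [-3.3, 0.7, 6.6]
finger_gap: 0.0249
grip_force: 59.3
```

Run:
```python
from h import *
snap('wrist','w2');s=env.get_state();print(s['tcp_pos'],s['finger_gap'],s['grip_force'],s['wrist_force'],s['ft_torque'])
im=cv2.imread('pics/w2.png');cv2.imwrite('pics/w2c.png',cv2.resize(im[200:480,180:460],(560,560)))
```

```text
[ 0.49765959 -0.36576295  0.03043629] 0.025221392146735647 59.27641320973635 [-2.86587285 -0.27080338  5.60958308] [ 0.13535168  0.63054796 -0.13493548]
```

View pics/w2c.png

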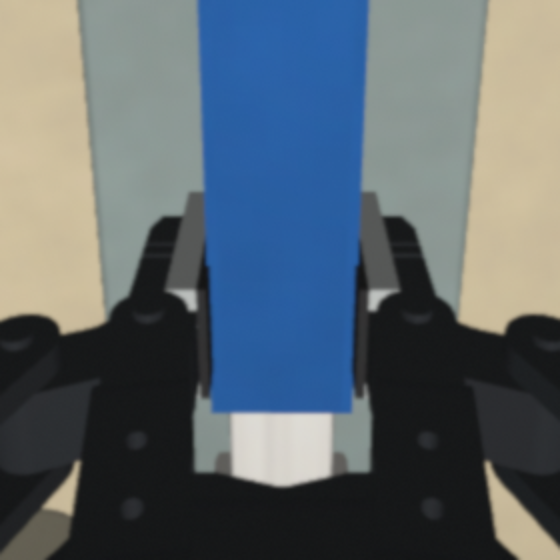

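The fingers sit flat on the sleeve (gap 25 mm), so both buttons are pinched in. I'll draw 10 mm slowly.

jog_arm([
  [-0.006,-0.024,0,0,0,0],
  [-0.0125,-0.048,0,0,0,0],
  [-0.019,-0.073,0,0,0,0],
  [-0.025,-0.097,0,0,0,0],
  [-0.031,-0.121,0,0,0,0],
  [-0.0375,-0.145,0,0,0,0],
  [-0.044,-0.169,0,0,0,0],
  [-0.05,-0.194,0,0,0,0],
  [-0.056,-0.218,0,0,0,0],
  [-0.0625,-0.242,0,0,0,0],
])

```text
clock: 3.53
tcp_pos: [0.4966, -0.3697, 0.0304]
orientation: [-0.003, 0.79, 0.614, 0.004]
wrist_force: [2.2, 17.9, 10.5]
finger_gap: 0.025
grip_force: 59.4
```

Run:
```python
from h import *
snap('wrist','w3');s=env.get_state();print(s['tcp_pos'],s['finger_gap'],s['grip_force'],s['wrist_force'])
e=[]
for f in('w2','w3'):
    im=cv2.imread(f'pics/{f}.png').astype(int);c=im[150:480,320];b=np.where(c[:,0]-c[:,2]>50)[0].max()+150.5;e.append(ray(f,320,b,.061));print(b,e[-1])
print(np.linalg.norm(e[1]-e[0]))
```

```text
[ 0.49651028 -0.37006131  0.03040882] 0.025568409577836113 59.363355338573456 [ 2.25616933 16.46312715 11.51727858]
405.5 [ 0.49189587 -0.38620742  0.061     ]
405.5 [ 0.49084245 -0.39027216  0.061     ]
0.004199020019341085
```

jog_arm([
  [-0.004,-0.016,0,0,0,0],
  [-0.008,-0.032,0,0,0,0],
  [-0.0125,-0.048,0,0,0,0],
  [-0.0165,-0.064,0,0,0,0],
  [-0.0205,-0.08,0,0,0,0],
  [-0.025,-0.097,0,0,0,0],
])

```text
clock: 4.08
tcp_pos: [0.495, -0.3758, 0.0304]
orientation: [-0.001, 0.79, 0.613, 0.002]
wrist_force: [-0.7, 10.6, 9.3]
finger_gap: 0.0249
grip_force: 59.1
```

jog_arm([
  [-0.004,-0.016,0,0,0,0],
  [-0.008,-0.032,0,0,0,0],
  [-0.0125,-0.048,0,0,0,0],
  [-0.0165,-0.064,0,0,0,0],
  [-0.0205,-0.08,0,0,0,0],
  [-0.025,-0.097,0,0,0,0],
])

```text
clock: 4.58
tcp_pos: [0.494, -0.3797, 0.0304]
orientation: [-0.001, 0.79, 0.613, 0.002]
wrist_force: [-0.9, 11.2, 9.9]
finger_gap: 0.0248
grip_force: 59.1
```

jog_arm([
  [-0.004,-0.016,0,0,0,0],
  [-0.008,-0.032,0,0,0,0],
  [-0.0125,-0.048,0,0,0,0],
  [-0.0165,-0.064,0,0,0,0],
  [-0.0205,-0.08,0,0,0,0],
  [-0.025,-0.097,0,0,0,0],
], force=35)

```text
clock: 5.08
tcp_pos: [0.493, -0.3836, 0.0304]
orientation: [-0.001, 0.79, 0.613, 0.002]
wrist_force: [0.2, 10.6, 9.8]
finger_gap: 0.0252
grip_force: 59.1
```

jog_arm([
  [-0.004,-0.016,0,0,0,0],
  [-0.008,-0.032,0,0,0,0],
  [-0.0125,-0.048,0,0,0,0],
  [-0.0165,-0.064,0,0,0,0],
])

```text
clock: 5.42
tcp_pos: [0.4923, -0.3862, 0.0304]
orientation: [-0.001, 0.79, 0.613, 0.002]
wrist_force: [-0.1, 11.6, 9.5]
finger_gap: 0.025
grip_force: 59.1
```

jog_arm([
  [-0.004,-0.016,0,0,0,0],
  [-0.008,-0.032,0,0,0,0],
  [-0.0125,-0.048,0,0,0,0],
  [-0.0165,-0.064,0,0,0,0],
])

```text
clock: 5.75
tcp_pos: [0.4916, -0.3887, 0.0304]
orientation: [-0.002, 0.79, 0.613, 0.002]
wrist_force: [-0.1, 11.7, 9.6]
finger_gap: 0.025
grip_force: 59.1
```

jog_arm([
  [-0.004,-0.016,0,0,0,0],
  [-0.008,-0.032,0,0,0,0],
  [-0.0125,-0.048,0,0,0,0],
])

```text
clock: 6.0
tcp_pos: [0.4911, -0.3909, 0.0304]
orientation: [-0.001, 0.79, 0.613, 0.001]
wrist_force: [-1.1, 9.7, 8.8]
finger_gap: 0.025
grip_force: 59.1
```

jog_arm([
  [-0.004,-0.016,0,0,0,0],
  [-0.008,-0.032,0,0,0,0],
])

```text
clock: 6.17
tcp_pos: [0.4906, -0.3927, 0.0304]
orientation: [-0.001, 0.79, 0.613, 0.001]
wrist_force: [-1.1, 6.8, 9.1]
finger_gap: 0.0247
grip_force: 59.0
```

jog_arm([
  [-0.004,-0.016,0,0,0,0],
  [-0.008,-0.032,0,0,0,0],
])

```text
clock: 6.33
tcp_pos: [0.49, -0.395, 0.0304]
orientation: [-0.001, 0.79, 0.613, 0.0]
wrist_force: [-1.4, 6.0, 7.7]
finger_gap: 0.0252
grip_force: 58.7
```

Run:
```python
from h import *
snap('wrist','w4');s=env.get_state();print(s['tcp_pos'],s['finger_gap'],s['grip_force'],s['wrist_force'])
im=cv2.imread('pics/w4.png');cv2.imwrite('pics/w4c.png',cv2.resize(im[120:420,200:440],(640,800))[:600])
hsv=cv2.cvtColor(im,cv2.COLOR_BGR2HSV);m=cv2.inRange(hsv,(12,110,80),(30,255,255))
print(cv2.connectedComponentsWithStats(m)[2:])
```

```text
[ 0.48998881 -0.39504068  0.03041805] 0.025143153539025683 58.754783011972904 [-1.89495081  4.92394863  7.98133478]
(array([[     0,      0,    640,    480, 306803],
       [   270,    249,     11,     25,    200],
       [   362,    249,     11,     25,    197]], dtype=int32), array([[319.49843385, 239.47154363],
       [275.675     , 261.385     ],
       [366.43147208, 261.59898477]]))
```

Run:
```python
from h import *
a=ray('w4',269.7,261.5,.048);b=ray('w4',373,261.5,.048);print(a,b,np.linalg.norm(a-b),(a+b)/2)
im=cv2.imread('pics/w4.png').astype(int)
r=im[300,200:440];bl=np.where(r[:,0]-r[:,2]>50)[0];print(bl.min()+200,bl.max()+201)
```

```text
[ 0.47988155 -0.3603181   0.048     ] [ 0.51567715 -0.36953946  0.048     ] 0.03696428690153655 [ 0.49777935 -0.36492878  0.048     ]
282 361
```

Both buttons are fully out: 37 mm from tip to tip, in the second pair of holes after a 30 mm draw. I'll release, lift and look at the jaws.

jog_arm([
  [0,0,0,0,0,0],
  [0,0,0,0,0,0],
  [0,0,0,0,0,0],
  [0,0,0,0,0,0],
  [0,0,0,0,0,0],
  [0,0,0,0,0,0],
  [0,0,0,0,0,0],
  [0,0,0,0,0,0],
], jaw=-1)

```text
clock: 7.05
tcp_pos: [0.49, -0.3965, 0.0292]
orientation: [-0.0, 0.791, 0.612, 0.0]
wrist_force: [-1.0, -0.1, -0.0]
finger_gap: 0.0856
grip_force: 0.0
```

jog_arm([
  [0,0,0.5,0,0,0],
  [0,0,1.2,0,0,0],
  [0,0,2,0,0,0],
  [0,0,3,0,0,0],
  [0.2,0.8,3,0,0,0],
  [0.45,1.7,3,0,0,0],
  [0.7,2.7,3,0,0,0],
  [0.7,2.7,3,0,0,0],
  [0.7,2.7,3,0,0,0],
  [0.7,2.7,3,0,0,0],
])

```text
clock: 7.88
tcp_pos: [0.5183, -0.2885, 0.1495]
orientation: [0.0, 0.79, 0.613, -0.0]
wrist_force: [-0.9, -0.6, 0.5]
finger_gap: 0.0856
grip_force: 0.0
```

Run:
```python
from h import *
snap('wrist','w5');s=env.get_state();print(s['tcp_pos'],s['orientation'],s['finger_gap'],s['wrist_force'],s['clock'])
```

```text
[ 0.51809938 -0.28910497  0.14934747] [ 3.10699912e-04  7.90662158e-01  6.12252602e-01 -8.45385168e-05] 0.08561400946276096 [-0.51985023 -1.17142643  0.32832033] 7.9333
```

View pics/w5.png

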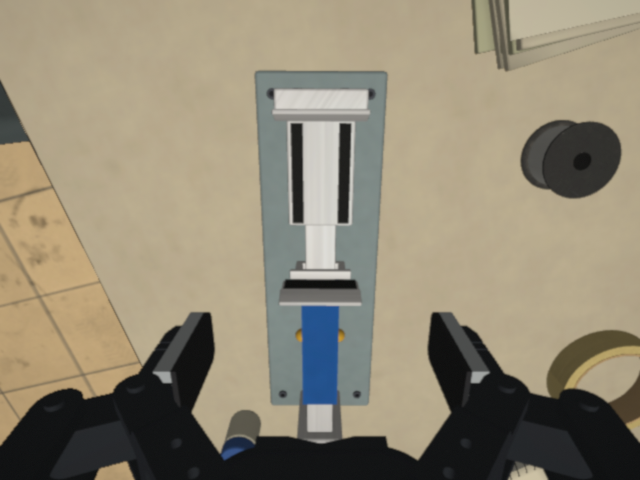

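The wrist view shows both jaws: the fixed lip at rows 89 to 110 and the moving lip's front edge at about row 290. The bed spans rows 122 to 225.

Run:
```python
from h import *
np.set_printoptions(precision=4,suppress=True)
f='w5';th=-1.824;ex=np.array([np.cos(th),np.sin(th),0]);ey=np.array([-ex[1],ex[0],0])
a=ray(f,297.5,336,.048);b=ray(f,343,336,.048);B=(a+b)/2;O=B-.044*ex;print('btn',B)
T=np.load('pics/w5.npz')['T'][:3,3];print('cam',(T-O)@ex)
for n,u,v,z in [('fix back',321,89,.091),('fix edge',321,109.5,.091),('fix low',321,114,.091),('bed far',321,122,.066),('bed near',321,225,.066),('bedL',288,170,.066),('bedR',354,170,.066),('mov ledge',320,271,.066),('mov front',320,290,.091),('mov back',320,305,.091),('base top',321,71,.01),('mov 281',320,281,.073),('mL',280,303,.091),('mR',361,303,.091),('fL',272,110,.091),('fR',369,110,.091)]:
  p=ray(f,u,v,z);print(n,p,(p-O)@ex,(p-O)@ey)
```

```text
btn [ 0.4978 -0.3658  0.048 ]
cam -0.12014131984419771
fix back [ 0.541 -0.2    0.091] -0.12734768002467592 0.0002730873726358171
fix edge [ 0.5386 -0.2093  0.091 ] -0.11772507643511447 0.00028640018285285083
fix low [ 0.5381 -0.2114  0.091 ] -0.11556925475051323 0.00028938274829693844
bed far [ 0.5369 -0.2162  0.066 ] -0.11064773642978308 0.0003263760167838351
bed near [ 0.5215 -0.2759  0.066 ] -0.04894995529071999 0.0004117345004279216
bedL [ 0.5111 -0.2378  0.066 ] -0.08324124425649534 -0.019281363102812164
bedR [ 0.5491 -0.2476  0.066 ] -0.0832836598059443 0.02001202996128032
mov ledge [ 0.5131 -0.3062  0.066 ] -0.017506256011115516 -0.00019707263105441585
mov front [ 0.5129 -0.3071  0.091 ] -0.016572624839844355 -0.000164508787914506
mov back [ 0.5104 -0.3168  0.091 ] -0.006558284745020377 -0.0001593280508036004
base top [ 0.5447 -0.1861  0.01  ] -0.14173569002973374 0.0003509790429274548
mov 281 [ 0.5121 -0.3099  0.073 ] -0.013703565826551366 -0.00018612274141838572
mL [ 0.4875 -0.3095  0.091 ] -0.007890575773680967 -0.024092392237701415
mR [ 0.5345 -0.3216  0.091 ] -0.007930895871009792 0.024374351885660735
fL [ 0.5147 -0.2034  0.091 ] -0.11745738350691524 -0.02438020913715275
fR [ 0.562  -0.2156  0.091 ] -0.11751468639694229 0.02445394110380771
```

The jaws check out: the gap is about 103 mm, with its middle at (0.524, -0.263). Next, the charger.

jog_arm([
  [-1.15,6.57,0,0,0,-6.36],
  [-1.15,6.57,0,0,0,-6.36],
  [-1.15,6.57,0,0,0,-6.36],
  [-1.15,6.57,0,0,0,-6.36],
  [-1.15,6.57,0,0,0,-6.36],
  [-1.15,6.57,0,0,0,-6.36],
  [-1.15,6.57,0,0,0,-6.36],
  [-1.15,6.57,0,0,0,-6.36],
  [-1.15,6.57,0,0,0,-6.36],
  [-1.15,6.57,0,0,0,-6.36],
  [-1.15,6.57,0,0,0,-6.36],
])

```text
clock: 8.85
tcp_pos: [0.4727, -0.0272, 0.1493]
orientation: [0.0, 0.948, 0.319, 0.0]
wrist_force: [-0.2, 0.5, -0.1]
finger_gap: 0.0853
grip_force: 0.0
```

Run:
```python
from h import *
snap('wrist','w6');s=env.get_state();print(s['tcp_pos'],s['orientation'],s['joint_pos'],s['clock'])
im=cv2.imread('pics/w6.png');T=np.load('pics/w6.npz')['T']
for g in (150,170):
  m=(cv2.cvtColor(im,cv2.COLOR_BGR2GRAY)>g).astype(np.uint8)
```

```text
[ 0.47261834 -0.02717725  0.14926443] [2.15266837e-04 9.47706830e-01 3.19142149e-01 7.93518551e-05] [-2.27063441e-01  1.61461424e-01 -3.57938167e-01  1.05103587e+00
 -2.83407432e-04  2.26488082e+00] 8.9
```

View pics/w6.png

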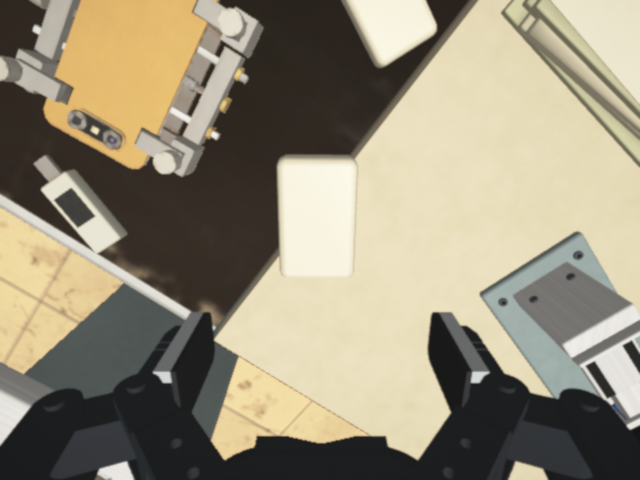

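The wrist view shows the charger upright in the picture, with corners (278,156), (357,156), (353,276) and (281,276).

Run:
```python
from h import *
np.set_printoptions(precision=4,suppress=True)
for z in(.026,.02):
  P=np.array([ray('w6',*p,z) for p in [(277.5,156),(357.5,156),(353.5,276.5),(280.5,276.5)]])
  print(P.mean(0),[np.linalg.norm(P[i]-P[i-1]) for i in range(4)]);d=P[2]+P[3]-P[0]-P[1];print(np.arctan2(d[1],d[0]),np.arctan2(d[1],d[0])%np.pi)
s=env.get_state();w,x,y,z=s['orientation'];print('tool y',np.arctan2(1-2*(x*x+z*z),2*(x*y-w*z)))
```

```text
[ 0.4751 -0.0225  0.026 ] [np.float64(0.09162501313063678), np.float64(0.055353464876546465), np.float64(0.09162857957025133), np.float64(0.05629167249031916)]
-2.4990097590946387 0.6425828944951544
[ 0.4737 -0.0236  0.02  ] [np.float64(0.09369086862974026), np.float64(0.05660151118947421), np.float64(0.0936945154813367), np.float64(0.05756087243031863)]
-2.4990097590946387 0.6425828944951544
tool y -0.9211479863372793
```

jog_arm([
  [0.02,0.06,-0.6,0,0,-0.07],
  [0.02,0.06,-1.3,0,0,-0.07],
  [0.02,0.06,-2,0,0,-0.07],
  [0.02,0.06,-2.6,0,0,-0.07],
  [0.02,0.06,-3.1,0,0,-0.07],
  [0.02,0.06,-3.4,0,0,-0.07],
  [0.02,0.06,-3.6,0,0,-0.07],
  [0.02,0.06,-3.6,0,0,-0.07],
  [0.02,0.06,-3.6,0,0,-0.07],
])

```text
clock: 9.65
tcp_pos: [0.473, -0.0239, 0.0053]
orientation: [-0.0, 0.949, 0.316, -0.0]
wrist_force: [-0.0, -0.7, 0.7]
finger_gap: 0.0854
grip_force: 0.0
```

jog_arm([
  [0,0,-0.05,0,0,0],
  [0,0,-0.05,0,0,0],
  [0,0,-0.05,0,0,0],
  [0,0,-0.05,0,0,0],
  [0,0,-0.05,0,0,0],
  [0,0,-0.05,0,0,0],
  [0,0,-0.05,0,0,0],
  [0,0,-0.05,0,0,0],
  [0,0,-0.05,0,0,0],
], jaw=1, force=40)

```text
clock: 10.4
tcp_pos: [0.4738, -0.0235, 0.0043]
orientation: [0.001, 0.948, 0.317, 0.001]
wrist_force: [-0.1, -0.9, 6.2]
finger_gap: 0.0571
grip_force: 43.8
```

jog_arm([
  [0,0,0.2,0,0,0],
  [0,0,0.6,0,0,0],
  [0,0,1.1,0,0,0],
  [0,0,1.6,0,0,0],
  [0,0,2.1,0,0,0],
  [0,0,2.6,0,0,0],
  [0,0,3.1,0,0,0],
  [0,0,3.5,0,0,0],
  [0,0,3.8,0,0,0],
  [0,0,4,0,0,0],
  [0,0,4,0,0,0],
])

```text
clock: 11.32
tcp_pos: [0.4737, -0.0233, 0.1652]
orientation: [0.001, 0.948, 0.317, 0.001]
wrist_force: [0.4, 0.9, -0.9]
finger_gap: 0.0571
grip_force: 43.0
```

jog_arm([
  [0.1,-0.4,0,0,0,0.4],
  [0.2,-1,0,0,0,1],
  [0.35,-1.6,0,0,0,1.7],
  [0.5,-2.3,0,0,0,2.4],
  [0.65,-3,0,0,0,3.2],
  [0.8,-3.7,0,0,0,4],
  [0.9,-4.3,0,0,0,4.7],
  [1,-4.9,0,0,0,5.3],
  [1.1,-5.4,0,0,0,5.8],
  [1.2,-5.8,0,0,0,6.2],
  [1.27,-5.99,0,0,0,6.45],
  [1.27,-5.99,0,0,0,6.45],
])

```text
clock: 12.32
tcp_pos: [0.5235, -0.2644, 0.1618]
orientation: [-0.001, 0.79, 0.613, -0.0]
wrist_force: [0.6, 0.4, -0.9]
finger_gap: 0.0571
grip_force: 43.0
```

jog_arm([
  [0,0,0,0,0,0],
  [0,0,0,0,0,0],
  [0,0,0,0,0,0],
])

```text
clock: 12.57
tcp_pos: [0.5232, -0.2618, 0.163]
orientation: [-0.001, 0.79, 0.613, -0.0]
wrist_force: [-0.9, 0.5, -0.8]
finger_gap: 0.0572
grip_force: 43.0
```

Run:
```python
from h import *
snap('wrist','w7');s=env.get_state();print(s['tcp_pos'],s['orientation'],s['finger_gap'],s['grip_force'],s['wrist_force'])
w,x,y,z=s['orientation'];print('tool y',np.arctan2(1-2*(x*x+z*z),2*(x*y-w*z)))
```

```text
[ 0.52339343 -0.26186299  0.1631719 ] [-2.94034830e-04  7.89750214e-01  6.13428489e-01 -4.15192634e-05] 0.05729847928928477 43.017847537994385 [-0.56026981  1.40461974 -1.45501314]
tool y -0.25000710023136347
```

View pics/w7.png

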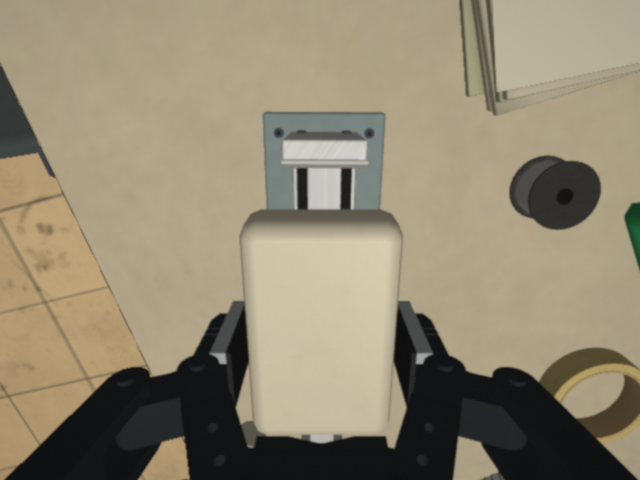

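Run:
```python
from h import *
np.set_printoptions(precision=4,suppress=True)
f='w7';th=-1.824;ex=np.array([np.cos(th),np.sin(th),0]);ey=np.array([-ex[1],ex[0],0])
t=np.array([.5233,-.2618,0]);print('cam',(np.load('pics/w7.npz')['T'][:3,3]-t)@ex)
for z in (.184,.18,.17,.16):
  print(z,[round(float((ray(f,u,v,z)-t)@ex),4) for u,v in [(322,211),(322,240),(320,436)]],[round(float((ray(f,u,v,z)-t)@ey),4) for u,v in [(242,240),(402,240),(254,430),(388,430)]])
for u,v in [(248,430),(243,235),(394,430),(401,235)]: print(ray(f,u,v,.18))
```

```text
cam -0.0839678025268731
0.184 [-0.0507, -0.0404, 0.0461] [-0.0272, 0.0273, -0.0277, 0.0276]
0.18 [-0.0496, -0.039, 0.0504] [-0.0281, 0.0283, -0.0286, 0.0286]
0.17 [-0.0468, -0.0354, 0.0611] [-0.0303, 0.0305, -0.0308, 0.0309]
0.16 [-0.0441, -0.0319, 0.0717] [-0.0325, 0.0328, -0.0331, 0.0332]
[ 0.4813 -0.2997  0.18  ]
[ 0.5068 -0.2154  0.18  ]
[ 0.5417 -0.315   0.18  ]
[ 0.5604 -0.2291  0.18  ]
```

jog_arm([
  [0.025,-0.03,-0.3,0,0,0],
  [0.025,-0.03,-0.7,0,0,0],
  [0.025,-0.03,-1.1,0,0,0],
  [0.025,-0.03,-1.4,0,0,0],
  [0.025,-0.03,-1.6,0,0,0],
  [0.025,-0.03,-1.8,0,0,0],
  [0.025,-0.03,-1.9,0,0,0],
  [0.025,-0.03,-2.0,0,0,0],
  [0.025,-0.03,-2.1,0,0,0],
  [0.025,-0.03,-2.2,0,0,0],
  [0.025,-0.03,-2.2,0,0,0],
])

```text
clock: 13.53
tcp_pos: [0.5244, -0.2639, 0.0748]
orientation: [-0.0, 0.79, 0.613, -0.0]
wrist_force: [-0.0, 0.4, -0.6]
finger_gap: 0.0569
grip_force: 43.0
```

jog_arm([
  [0,0,-0.03,0,0,0],
  [0,0,-0.06,0,0,0],
  [0,0,-0.09,0,0,0],
  [0,0,-0.09,0,0,0],
])

```text
clock: 13.87
tcp_pos: [0.5246, -0.2641, 0.0716]
orientation: [0.0, 0.79, 0.613, 0.0]
wrist_force: [0.7, 0.2, -1.8]
finger_gap: 0.0572
grip_force: 43.0
```

jog_arm([
  [0,0,-0.02,0,0,0],
  [0,0,-0.04,0,0,0],
  [0,0,-0.05,0,0,0],
  [0,0,-0.05,0,0,0],
])

```text
clock: 14.2
tcp_pos: [0.5248, -0.2641, 0.0701]
orientation: [0.0, 0.79, 0.613, 0.0]
wrist_force: [0.1, 0.7, 0.8]
finger_gap: 0.0573
grip_force: 43.4
```

jog_arm([
  [0,0,-0.02,0,0,0],
  [0,0,-0.04,0,0,0],
  [0,0,-0.04,0,0,0],
])

```text
clock: 14.45
tcp_pos: [0.5249, -0.2641, 0.0697]
orientation: [0.001, 0.79, 0.613, 0.0]
wrist_force: [-3.1, 3.4, 10.3]
finger_gap: 0.0572
grip_force: 44.3
```

The block has seated with 10 N upward. I'll release it.

jog_arm([
  [0,0,0.02,0,0,0],
  [0,0,0.02,0,0,0],
  [0,0,0.02,0,0,0],
  [0,0,0.02,0,0,0],
  [0,0,0.02,0,0,0],
  [0,0,0.02,0,0,0],
  [0,0,0.02,0,0,0],
  [0,0,0.02,0,0,0],
], jaw=-1)

```text
clock: 15.12
tcp_pos: [0.5246, -0.264, 0.0688]
orientation: [-0.0, 0.79, 0.613, -0.0]
wrist_force: [-0.2, -0.6, -0.2]
finger_gap: 0.0853
grip_force: 0.0
```

jog_arm([
  [0,0,0.2,0,0,0],
  [0,0,0.5,0,0,0],
  [0,0,0.9,0,0,0],
  [0,0,1.4,0,0,0],
  [0,0,2,0,0,0],
  [0,0,2.6,0,0,0],
  [0,0,3,0,0,0],
  [0,0,3,0,0,0],
  [0,0,3,0,0,0],
])

```text
clock: 15.87
tcp_pos: [0.5253, -0.2645, 0.1903]
orientation: [0.001, 0.79, 0.613, 0.0]
wrist_force: [1.2, -0.1, 0.1]
finger_gap: 0.0857
grip_force: 0.0
```

Run:
```python
from h import *
snap('wrist','w8');s=env.get_state();print(s['tcp_pos'],s['finger_gap'],s['wrist_force'],s['clock'])
```

```text
[ 0.52462622 -0.26401903  0.1889507 ] 0.08529031885665858 [-0.46508554  0.6993836  -0.74591977] 15.9167
```

View pics/w8.png

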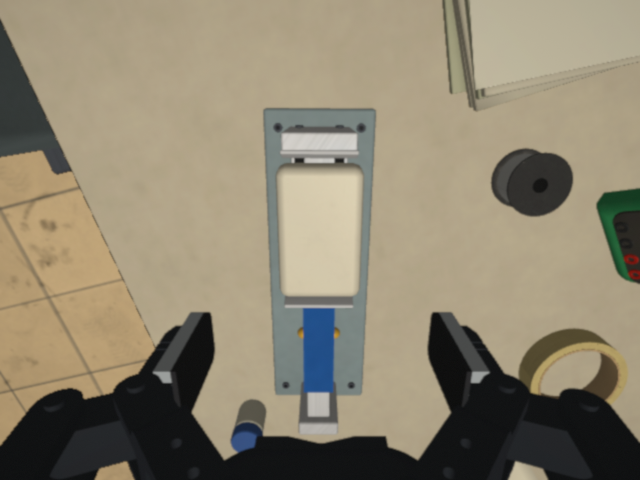

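The wrist view shows the charger flat between the jaws, spanning rows 165 to 297. The buttons stand out at (300,333) and (337,333), and the jar and reel are undisturbed. I'll measure the placement.

Run:
```python
from h import *
np.set_printoptions(precision=4,suppress=True)
f='w8';th=-1.824;ex=np.array([np.cos(th),np.sin(th),0]);ey=np.array([-ex[1],ex[0],0])
B=(ray(f,300,333,.048)+ray(f,337,333,.048))/2;F=B-(.044+.113)*ex;print(B)
for n,u,v,z in [('far',320,165,.090),('near',320,297,.090),('far8',320,165,.085),('near8',320,297,.085),('lipfix',320,153,.091),('movfront',320,297,.091),('movback',320,306,.091),('L',278,180,.085),('R',363,180,.085),('L2',281,290,.085),('R2',359,290,.085),('baseF',320,108,.01),('baseN',320,394,.01)]:
  p=ray(f,u,v,z);print(n,(p-F)@ex,(p-F)@ey)
```

```text
[ 0.4977 -0.3653  0.048 ]
far 0.004850465793495385 0.001002355903493558
near 0.09913001408899498 0.001163448183393924
far8 0.0056022966597955425 0.001009008791006807
near8 0.10182144672586348 0.0011734152029429731
lipfix -0.0027870552119136443 0.0009882322774062973
movfront 0.09859172756162124 0.0011614547794841954
movback 0.10587895222609948 0.0011739062141438064
L 0.015469303830606268 -0.026623377381545073
R 0.015368152460490805 0.029352323518464164
L2 0.09612662271041658 -0.02723815723174018
R2 0.0960790907082952 0.02958486572396016
baseF -0.028831358906119604 0.0010306970593056337
baseN 0.2569217399328014 0.0015189537280402281
```

```bash
python3 -c "
from workcell import env
print(env.hand_in())"
```

```text
the job is handed in; nothing more can be done
None
```

I drew the sleeve out to its second pair of holes with both buttons popped out, and laid the larger charger block flat on the bed between the jaws, about 1 mm off centre across. The arm let go and moved clear, the reel and jar were left alone, and the job is handed in at about 16 s with no verdict shown.

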